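# Unload the specimen carousel

### The arm

A 6-joint arm with a two-finger parallel gripper is mounted at the origin on the work surface. World frame = base frame: x ahead of the robot, y to its left, z up, the work surface at z = 0. Lengths are in m, angles in rad, forces in N, time in s.
With the tool pointing down it reaches from about 0.25 to 0.775 m from the base axis. Payload 4 kg.
Tool frame: the origin (TCP) lies on the centre line of the jaws, within the pads' length; the fingertips stand 14 mm ahead of it and the grasp point (between the pads) lies 5 mm behind it (robot.tcp_to_tips is the distance from the TCP to the fingertips, in m); z points along the fingers, y is the line along which they close (so a half turn about z gives the same grasp; the last joint's range is limited). The gripper opens to 94 mm and grips with 3 to 60 N. Pads are 16 mm wide; open, the fingers measure 119 mm over their backs; the gripper's body (75 mm by 177 mm) begins 78 mm behind the grasp point.
Start: joints at [1.211, 0.087, 1.371, -0, 1.684, -0.103], TCP at [0.14, 0.532, 0.22] pointing down, gripper open.
Joint ranges: [-3.1, 3.1], [-0.76, 2.03], [0.27, 2.55], [-1.08, 4.22], [0.17, 2.65], [-2.57, 2.57]. Speed limits (rad/s): [2.79, 2.79, 3.14, 3.14, 3.14, 3.14].

### API

Orientations are given as [roll, pitch, yaw] about the fixed x, y, z axes, in that order (R = Rz(yaw) Ry(pitch) Rx(roll)).
In Python, from bench import robot gives the robot as it stands.
- The arm moves only by the tool carry_out, never from a script. Its argument "increments" is a list of rows, each a list of 3 entries, a list of its own where there are three numbers: the closure in counts, from 0 (fully open) to 255 (shut), then the shift along the tool's x, y, z in mm, then the turn about the tool's z in degrees. In form: [[fingers, [dx, dy, dz], twist], ...]. A call has 1 to 8 rows; each row shifts and turns the commanded pose from where the row before left it, along the tool's axes as they then stand; what a row does not reach is not made up. A row lasts 1/10 s, in which the tool goes at most 50 mm and 8.59 degrees, less where a joint would pass 70% of its speed; a pose out of reach is approached as far as the arm can. A call with a gripper value outside its range is refused whole. The fingers move at their own pace and stop on an object; the grip force is fixed at half the most. Time passes only in rows, so rows that do not move let the fingers close. It gives the time, the measured TCP pose, the force, the opening and the grip force at its end, in the units of the state.
- robot.get_obs(): the state, without advancing time (a new reading comes with each control period).
- robot.snapshot(name): name is "scene" or "top"; returns the picture (400x640x3 uint8, blue, green, red); there is no depth.
- robot.get_calibration(name): a dict with "vfov" (degrees; the focal length in pixels is half the picture's height over the tangent of half this angle, whatever the lens; pixels are square), "cx", "cy" (the principal point, pixels), "T" (4x4, takes a point from camera to world coordinates). Camera axes: x right, y down, z forward; pixel columns grow to the right and rows downward; lengths in m; the calibration is good to about 2 mm. A picture is of the moment at which its call begins. get_calibration takes no time and is no camera call.
- robot.close_job(): hands the job in; it is judged then, once.
The state is a dict: "time": time; "joint_positions": joint angles; "qvel": joint speeds; "joint_torque": joint torques, N m; "tool_pos": TCP position; "ee_rot": TCP orientation; "wrist_force": force on the tool from outside, world axes, zero at the start; "wrist_torque": the same for the moment, N m; "width": finger opening in m; "finger_force": force on a finger pad.
Only numpy, scipy, OpenCV 4.12 (cv2) and the standard library are available. Lean on these libraries where they do the work, as an engineer would, in place of code of your own. Each camera call takes 0.05 s, during which the arm holds its last target. There are 200 camera calls.

### The job

Take all the tall white-capped specimen pots out of the carousel, turning it (by the bar knob on top) to bring each one to the open window in its cover, and stand them upright in the steel tray; the pots are thin glass, so grip them gently (no more than about 25 N). Leave the flat dish in its compartment, finish with the carousel's solid wedge squarely under the window, and leave the other things on the table where they are.

Things in the scene. Friction and masses are not known exactly. Their poses are not given: they have to be found in the camera images.
- carousel_base: fixed foot, posts and clear cover of the sample carousel, 336 mm across; origin on the table on the turning axis; fixed. The cover is a clear plate 94 to 98 mm above the table with one 90 degree sector left open (the window, edged by two metal strips), centred on this body's -x direction. Five thin posts (tops 103 mm up, 163 mm from the axis) stand round the covered part only.
- turntable: the part that turns: grey disc 304 mm across, floor 30 mm above the table, hub of 55 mm radius, rim and radial walls with tops at 54 mm; a solid wedge 90 degrees wide, as high as the walls (the blank), centred on its -x direction and five open compartments of 54 degrees each round the rest. Origin on the table on the axis, z up. Turns without end either way about z and stays where left (friction about 0.1 N m).
- knob (a point): turning grip on the carousel's axis, above the cover: a black bar 56 mm long (this point's x), 18 mm wide (its y), from 105 to 139 mm above the table. The point is on the axis, 124 mm above the table, and turns with the turntable.
- blank (a point): point on top of the turntable's solid wedge (90 degrees wide, the blank), on its middle line (the knob point's -x direction), 100 mm from the axis, 54 mm above the table; turns with it.
- window (a point): fixed point in the middle of the window, 100 mm from the axis, 98 mm above the table; the window is open 45 degrees to either side of it, from the axis out past the rim
- tray_floor (a point): centre of the inner floor (4 mm above the table) of the fixed steel tray: an open rectangular tray, outside 240 mm along this point's x, 180 mm along its y, walls 4 mm thick, rim 28 mm above the table
- flat_dish_mid (a point): centre of the flat round glass dish (52 mm across, 14 mm high) in one compartment of the carousel, its floor 30 mm above the table; it stays there
- pot0_mid (a point): centre (25 mm above its underside) of a specimen pot: thin glass cylinder, white cap, 46 mm across, 50 mm high, about 70 g; at the start upright in one of the compartments, on the turntable floor (30 mm above the table); None if absent. Fragile: breaks if the two fingers together press on it with more than 70 N (a grip of 20 to 25 N is safe)
- pot1_mid (a point): centre (25 mm above its underside) of a specimen pot: thin glass cylinder, white cap, 46 mm across, 50 mm high, about 70 g; at the start upright in one of the compartments, on the turntable floor (30 mm above the table); None if absent. Fragile: breaks if the two fingers together press on it with more than 70 N (a grip of 20 to 25 N is safe)
- pot2_mid (a point): centre (25 mm above its underside) of a specimen pot: thin glass cylinder, white cap, 46 mm across, 50 mm high, about 70 g; at the start upright in one of the compartments, on the turntable floor (30 mm above the table); None if absent. Fragile: breaks if the two fingers together press on it with more than 70 N (a grip of 20 to 25 N is safe)
- pot3_mid (a point): centre (25 mm above its underside) of a specimen pot: thin glass cylinder, white cap, 46 mm across, 50 mm high, about 70 g; at the start upright in one of the compartments, on the turntable floor (30 mm above the table); None if absent. Fragile: breaks if the two fingers together press on it with more than 70 N (a grip of 20 to 25 N is safe)
- tall_jar: glass jar with blue lid, 56 mm across, 85 mm high, on the table; origin at its underside; not part of the job, leave it where it is
- burner: round steel spirit burner, 64 mm across, about 56 mm high, on the table; origin at its underside; not part of the job, leave it where it is
- bark: dark piece of bark, about 85 x 26 x 20 mm, on the table; origin at its underside; not part of the job, leave it where it is
- tweezers: steel tweezers, 120 mm long, lying, on the table; origin at its underside; not part of the job, leave it where it is
- jar_lid: blue jar lid, 54 mm across, 12 mm high, on the table; origin at its underside; not part of the job, leave it where it is
- fine_brush: small brush, 170 mm long, lying, on the table; origin at its underside; not part of the job, leave it where it is
Not all that is in view belongs to the job. What is shaped like the part that bears pot1_mid but blue or green is not meant.

How it is judged:
At the end, for the whole second after the job is handed in: every pot present stands upright (within 0.15 rad) and at rest on the tray's floor, inside its rim; the turntable is at rest with the blank point within 15 mm of the window point seen from above (about 8 degrees); the flat dish still lies on the floor of the turntable (x of pot0_mid in the frame of tray_floor between -0.116 and 0.116 m and y of pot0_mid in the frame of tray_floor between -0.086 and 0.086 m and z of each of pot0_mid, pot1_mid, pot2_mid, pot3_mid in the frame of tray_floor below 0.032 m and angle between each of pot0_mid, pot1_mid, pot2_mid, pot3_mid's own z axis and vertical below 0.15 rad and x of pot1_mid in the frame of tray_floor between -0.116 and 0.116 m and y of pot1_mid in the frame of tray_floor between -0.086 and 0.086 m and x of pot2_mid in the frame of tray_floor between -0.116 and 0.116 m and y of pot2_mid in the frame of tray_floor between -0.086 and 0.086 m and x of pot3_mid in the frame of tray_floor between -0.116 and 0.116 m and y of pot3_mid in the frame of tray_floor between -0.086 and 0.086 m and horizontal distance between blank and window below 0.015 m and angular speed of turntable below 0.1 rad/s and horizontal distance between flat_dish_mid and knob below 0.135 m and z of flat_dish_mid in the frame of knob between -0.095 and -0.08 m); the robot touches nothing.
It fails at once if a pot is squeezed with more than 70 N in all (contact force between the fingers and pot0 above 70 N or contact force between the fingers and pot1 above 70 N or contact force between the fingers and pot2 above 70 N or contact force between the fingers and pot3 above 70 N).
It fails at once if another thing on the table is moved by more than 30 mm (distance of any of tall_jar, burner, bark, tweezers, jar_lid, fine_brush from where it was at the start of the episode above 0.03 m).
Of pot0, pot1, pot2, pot3 only 3 to 4 are there at a start; the rules pass over those that are not, and their reading is None.
At some moment in a run one of pot0, pot1, pot2, pot3 may be knocked a few centimetres aside while the robot is not near it.
It also fails if it takes over 210 s, if anything falls off the work surface, if the arm or the gripper's body presses on something with over 40 N, if the wrist force passes 120 N, or if a joint passes its speed limit or range.

## Working session

There is one attempt and no reset: what is moved stays moved. The work goes in short steps, Python scripts to look and compute and a tool call to move; the robot and the scene stay as the last step left them, time stands still between calls to the robot, and variables do not carry over. Pictures are saved under pics/ and viewed, at most 14 in all, crops included, and the job is handed in when it is done.

Besides the shell and the picture viewer there is one more tool, called after "Emit:" as name(argument=value, ...) on one line, values as JSON. carry_out: Moves the arm, as the interface text tells. Its arguments: {"type":"object","properties":{"increments":{"type":"array","items":{"type":"array"}}},"required":["increments"]}

```bash
ls; mkdir -p pics
python3 - <<'E'
from bench import robot
import cv2
for n in("scene","top"):
    cv2.imwrite(f"pics/{n}0.png",robot.snapshot(n)); c=robot.get_calibration(n); print(n,c)
print(robot.get_obs())
E
```

```text
pics
scene {'vfov': 50.878415219775924, 'cx': 321.3330275291943, 'cy': 195.2330762083518, 'T': array([[ 0.85434703,  0.31183762, -0.41575048,  1.02700751],
       [ 0.51968879, -0.50671356,  0.68786985, -0.93410523],
       [ 0.00383729, -0.80374042, -0.59496774,  0.84412654],
       [ 0.        ,  0.        ,  0.        ,  1.        ]])}
top {'vfov': 55.3803410700533, 'cx': 318.8160713744042, 'cy': 196.12590042503393, 'T': array([[ 0.01129863, -0.97825895,  0.20707914,  0.3325621 ],
       [-0.9999247 , -0.01204543, -0.00234578, -0.06563027],
       [ 0.00478914, -0.20703705, -0.97832138,  1.04830005],
       [ 0.        ,  0.        ,  0.        ,  1.        ]])}
{'time': 0.1, 'joint_positions': array([ 1.21090087e+00,  8.78768554e-02,  1.37206850e+00,  2.34554551e-05,
        1.68358554e+00, -1.03116364e-01]), 'qvel': array([-9.68724373e-04, -2.71620539e-03, -1.50191397e-03, -8.87642085e-04,
        1.29821185e-03,  4.02953927e-05]), 'joint_torque': array([ 2.28993333e-03, -3.41252625e+01, -3.03300977e+01,  7.19894283e-02,
        3.04994301e-02, -9.61536557e-05]), 'tool_pos': array([0.13952748, 0.53154133, 0.21844107]), 'ee_rot': array([-3.13966711e+00, -2.22697734e-04,  2.88481596e+00]), 'wrist_force': array([-0.17053804, -0.42603779,  0.6795949 ]), 'wrist_torque': array([ 0.0685944 ,  0.00383054, -0.02141877]), 'finger_force': 0.0, 'width': 0.09362026853658045}
```

View pics/top0.png

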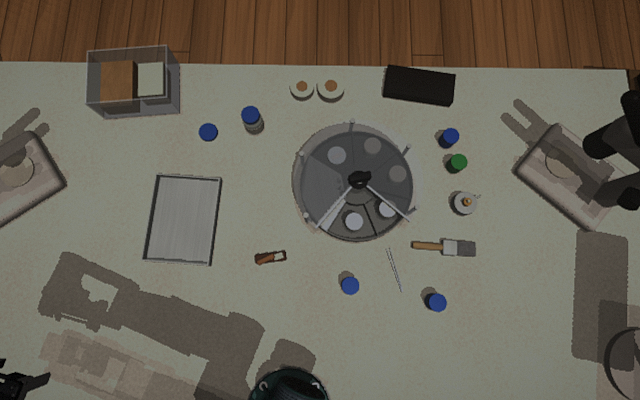

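View pics/scene0.png

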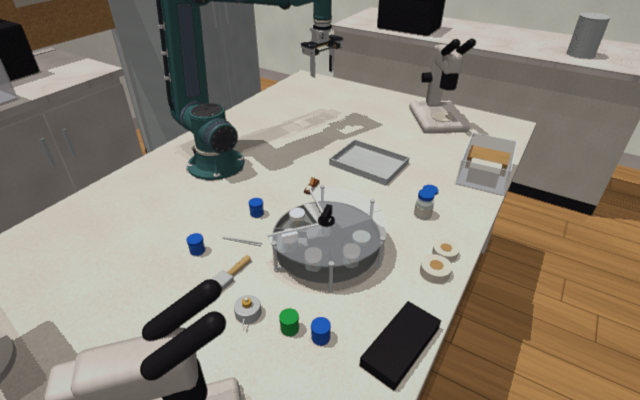

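The top view shows the carousel axis near (359,180) with its window facing down, towards the robot. The tray is around (183,220). White caps are near (354,221) and (386,209) in or beside the window, with more circles at (337,155), (372,145) and (397,173) under the cover. I'll zoom in.

```bash
cat > h.py <<'E'
from bench import robot
import numpy as np, cv2
def px2w(n,u,v,z):
    c=robot.get_calibration(n); f=200/np.tan(np.radians(c["vfov"]/2)); T=c["T"]
    d=T[:3,:3]@np.array([(u-c["cx"])/f,(v-c["cy"])/f,1]); return T[:3,3]+d*(z-T[2,3])/d[2]
def w2px(n,p):
    c=robot.get_calibration(n); f=200/np.tan(np.radians(c["vfov"]/2)); T=c["T"]
    q=T[:3,:3].T@(np.array(p)-T[:3,3]); return c["cx"]+f*q[0]/q[2], c["cy"]+f*q[1]/q[2]
def crop(n,name,x0,y0,w,h,s):
    im=robot.snapshot(n)[y0:y0+h,x0:x0+w]
    im=cv2.convertScaleAbs(cv2.resize(im,None,fx=s,fy=s,interpolation=cv2.INTER_CUBIC),alpha=1.4)
    cv2.imwrite(f"pics/{name}.png",im)
E
python3 - <<'E'
from h import *
crop("top","c1",285,110,140,140,4.2)
for u,v,z in[(359,178,.139),(354,221,.08),(386,209,.08),(337,155,.08),(372,145,.08),(397,173,.08),
 (159,174,.028),(221,178,.028),(211,265,.028),(144,262,.028)]: print(u,v,px2w("top",u,v,z).round(3))
E
```

```text
359 178 [ 0.572 -0.166  0.139]
354 221 [ 0.473 -0.159  0.08 ]
386 209 [ 0.506 -0.242  0.08 ]
337 155 [ 0.65  -0.115  0.08 ]
372 145 [ 0.679 -0.209  0.08 ]
397 173 [ 0.602 -0.273  0.08 ]
159 174 [0.606 0.374 0.028]
221 178 [0.596 0.203 0.028]
211 265 [0.36  0.214 0.028]
144 262 [0.365 0.39  0.028]
```

View pics/c1.png

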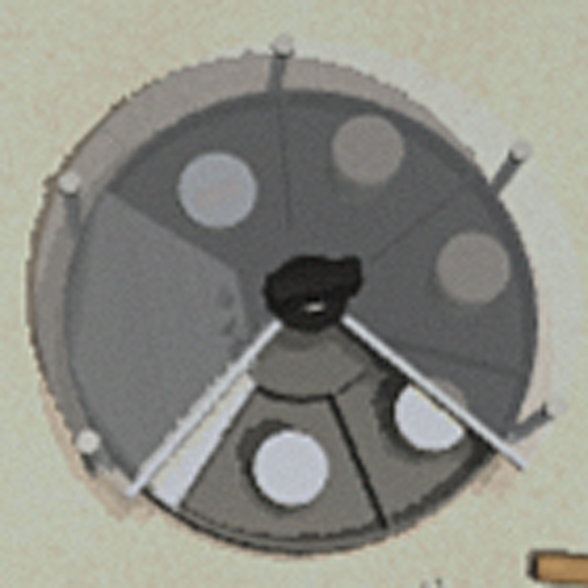

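```bash
cat >> h.py <<'E'
def cr(u,v,z,x0=285,y0=110,s=4.2): return px2w("top",(u+.5)/s-.5+x0,(v+.5)/s-.5+y0,z)
E
python3 - <<'E'
from h import *
from scipy.optimize import least_squares
P=np.array([cr(u,v,.103)[:2] for u,v in[(282,45),(519,152),(548,408),(88,440),(68,184)]])
A=least_squares(lambda a:np.hypot(*(P-a).T)-.163,[.57,-.16]); A,r=A.x,A.fun; print("axis",A.round(4),r.round(4))
ang=lambda p:np.degrees(np.arctan2(p[1]-A[1],p[0]-A[0])).round(1)
print("posts",[ang(p) for p in P])
for e in[(130,492),(522,465)]: print("strip",ang(cr(*e,.098)))
for e in[(385,530),(180,500),(110,190)]: print("wall end",ang(cr(*e,.054)))
for n,u,v,z in[("A",290,467,.08),("B",432,412,.08),("C",473,267,.08),("D",368,150,.08),("dish",217,190,.044),("E?",217,190,.08)]:
    p=cr(u,v,z); print(n,p.round(3),np.hypot(*(p[:2]-A)).round(3),ang(p))
for u,v,z in[(270,290,.139),(358,268,.139)]: print("knob end",cr(u,v,z).round(3),ang(cr(u,v,z)))
E
```

```text
axis [ 0.5777 -0.1666] [-0.0013 -0.0011 -0.0026 -0.0024 -0.0014]
posts [np.float64(4.9), np.float64(-55.3), np.float64(-115.7), np.float64(125.1), np.float64(65.3)]
strip 139.2
strip -128.8
wall end -159.2
wall end 148.3
wall end 56.7
A [ 0.474 -0.158  0.08 ] 0.104 175.2
B [ 0.509 -0.246  0.08 ] 0.105 -131.0
C [ 0.602 -0.274  0.08 ] 0.11 -77.3
D [ 0.678 -0.209  0.08 ] 0.109 -23.0
dish [ 0.662 -0.115  0.044] 0.099 31.5
E? [ 0.65  -0.113  0.08 ] 0.09 36.4
knob end [ 0.57  -0.141  0.139] 107.2
knob end [ 0.584 -0.193  0.139] -76.9
```

```bash
cat >> h.py <<'E'
A=np.array([.5775,-.1665])
def go(x,y,z,yaw=None):
    o=robot.get_obs(); p,w=o["tool_pos"],o["ee_rot"][2]; a=w if yaw is None else np.radians(yaw)
    t=(np.degrees(w-a)+180)%360-180; d=np.array([x,y,z])-p; c,s=np.cos(a),np.sin(a)
    print("now",p.round(4),"yaw %.1f"%np.degrees(w),"w %.4f t %.1f"%(o["width"],o["time"]),"| twist FIRST %.1f then shift"%t,(1000*np.array([c*d[0]+s*d[1],s*d[0]-c*d[1],-d[2]])).round(1))
E
python3 -c "
from h import *
go(.474,-.158,.20,175)"
```

```text
now [0.1395 0.5316 0.2186] yaw 165.3 w 0.0943 t 0.1 | twist FIRST -9.7 then shift [-393.3 -657.8   18.6]
```

Emit:
carry_out(increments=[[0, [0, 0, 0], -5], [0, [0, 0, 0], -4.7], [40, [-20, -33, 0], 0], [40, [-20, -33, 0], 0], [40, [-20, -33, 0], 0], [40, [-20, -33, 0], 0], [40, [-20, -33, 0], 0], [40, [-20, -33, 0], 0]])

```text
time: 0.95
tool_pos: [0.2421, 0.3227, 0.2192]
ee_rot: [-3.141, 0.0, 3.055]
wrist_force: [1.6, -0.3, 0.6]
width: 0.0795
finger_force: 0.0
```

Emit:
carry_out(increments=[[80, [-20, -33, 0], 0], [80, [-20, -33, 0], 0], [80, [-20, -33, 0], 0], [80, [-20, -33, 0], 0], [80, [-20, -33, 0], 0], [80, [-20, -33, 0], 0], [80, [-20, -33, 0], 0], [80, [-20, -33, 0], 0]])

```text
time: 1.75
tool_pos: [0.3785, 0.0457, 0.2193]
ee_rot: [3.141, 0.0, 3.054]
wrist_force: [-0.0, 0.3, 0.9]
width: 0.0645
finger_force: 0.0
```

Emit:
carry_out(increments=[[80, [-20, -33, 0], 0], [80, [-20, -33, 0], 0], [80, [-20, -33, 0], 0], [80, [-20, -33, 0], 0], [80, [-13, -33, 10], 0], [80, [0, 0, 8], 0], [80, [0, 0, 0], 0], [80, [0, 0, 0], 0]])

```text
time: 2.55
tool_pos: [0.456, -0.1243, 0.2012]
ee_rot: [3.141, -0.001, 3.055]
wrist_force: [0.2, -0.4, -0.6]
width: 0.0646
finger_force: 0.0
```

```bash
python3 -c "
from h import *
go(.474,-.158,.10,175)
crop('top','c2',285,110,140,140,4.2); crop('scene','s2',230,170,180,140,4.2)"
```

```text
now [ 0.456  -0.1243  0.2012] yaw 175.0 w 0.0646 t 2.5 | twist FIRST 0.0 then shift [-20.8 -32.  101.2]
```

View pics/s2.png

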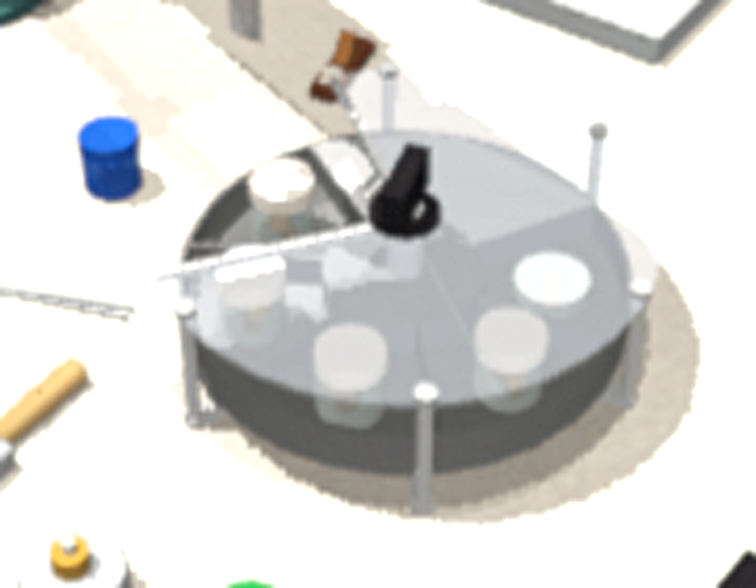

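The scene crop confirms four white-capped pots and the flat dish at (551,278). The first pot, cap at (281,183), is free in the window. I'll cross-check its position and move over it.

```bash
python3 -c "
from h import *
print(px2w('scene',281/4.2+230,180/4.2+170,.08), w2px('scene',[.456,-.124,.19]))"
```

```text
[ 0.47741684 -0.16079788  0.08      ] (np.float64(296.70362268276506), np.float64(172.9268347845315))
```

Emit:
carry_out(increments=[[80, [-10, -16, 0], 0], [80, [-11, -16, 0], 0], [80, [0, 0, 25], 0], [80, [0, 0, 25], 0], [80, [0, 0, 25], 0], [80, [0, 0, 25], 0], [80, [0, 0, 0], 0], [80, [0, 0, 0], 0]])

```text
time: 3.45
tool_pos: [0.475, -0.1592, 0.1019]
ee_rot: [-3.141, 0.0, 3.054]
wrist_force: [-0.2, -0.6, 0.9]
width: 0.0648
finger_force: 0.0
```

```bash
python3 -c "
from h import *
go(.474,-.158,.069,175)
a=robot.snapshot('top')[110:250,285:425];b=robot.snapshot('scene')[150:290,220:360]
cv2.imwrite('pics/m3.png',cv2.resize(cv2.hconcat([a,b]),None,fx=2.85,fy=2.85,interpolation=2))"
```

```text
now [ 0.475  -0.1592  0.1019] yaw 175.0 w 0.0648 t 3.5 | twist FIRST 0.0 then shift [ 1.1  1.1 32.9]
```

View pics/m3.png

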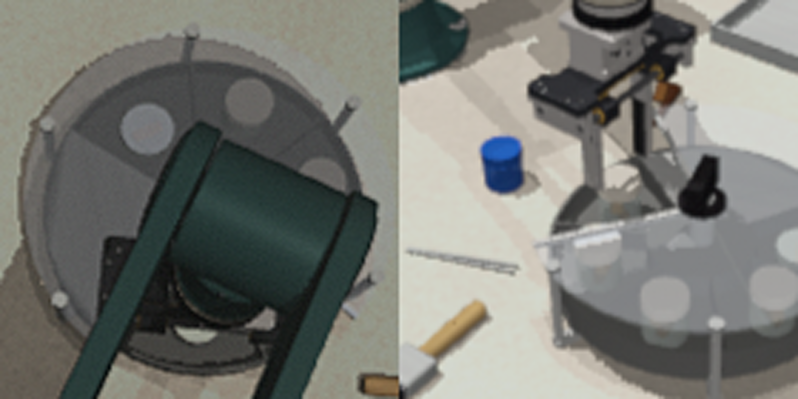

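The gripper straddles the first pot in the window, with the fingers clear of the strips. I'll lower it and close gradually.

Emit:
carry_out(increments=[[80, [0, 1, 16], 0], [80, [0, 0, 16], 0], [80, [0, 0, 0], 0], [110, [0, 0, 0], 0], [120, [0, 0, 0], 0], [128, [0, 0, 0], 0], [131, [0, 0, 0], 0], [131, [0, 0, 0], 0]])

```text
time: 4.35
tool_pos: [0.4754, -0.1585, 0.0706]
ee_rot: [-3.14, 0.002, 3.054]
wrist_force: [0.0, -1.3, 3.7]
width: 0.0458
finger_force: 5.8
```

Emit:
carry_out(increments=[[134, [0, 0, 0], 0], [134, [0, 0, 0], 0], [136, [0, 0, 0], 0], [136, [0, 0, 0], 0]])

```text
time: 4.75
tool_pos: [0.4754, -0.1585, 0.0706]
ee_rot: [-3.141, 0.002, 3.054]
wrist_force: [-0.2, -0.4, 5.7]
width: 0.0452
finger_force: 30.0
```

Emit:
carry_out(increments=[[134, [0, 0, 0], 0], [133, [0, 0, 0], 0], [133, [0, 0, 0], 0]])

```text
time: 5.05
tool_pos: [0.4754, -0.1585, 0.0706]
ee_rot: [-3.141, 0.002, 3.054]
wrist_force: [-0.7, -2.5, 5.4]
width: 0.0457
finger_force: 25.2
```

Emit:
carry_out(increments=[[132, [0, 0, -10], 0], [132, [0, 0, -20], 0], [132, [0, 0, -30], 0], [132, [0, 0, -30], 0], [132, [0, 0, -10], 0], [132, [-3, 30, 0], 0], [132, [-3, 35, 0], 0], [132, [-3, 35, 0], 0]])

```text
time: 5.85
tool_pos: [0.4917, -0.0579, 0.1681]
ee_rot: [3.141, -0.002, 3.053]
wrist_force: [1.4, -0.1, -0.2]
width: 0.0459
finger_force: 15.2
```

Emit:
carry_out(increments=[[132, [-3, 35, 0], 0], [132, [-3, 35, 0], 0], [132, [-3, 35, 0], 0], [132, [-3, 35, 0], 0], [132, [-3, 35, 0], 0], [132, [-3, 35, 0], 0], [132, [-3, 35, 0], 0], [132, [-3, 35, 0], 0]])

```text
time: 6.65
tool_pos: [0.5399, 0.2192, 0.1677]
ee_rot: [-3.141, -0.003, 3.054]
wrist_force: [1.3, -0.5, -1.6]
width: 0.0459
finger_force: 15.2
```

Emit:
carry_out(increments=[[132, [-3, 35, 0], 0], [132, [-3, 35, 0], 0], [132, [-3, 30, 0], 0], [132, [0, 0, 0], 0], [132, [0, 0, 0], 0]])

```text
time: 7.15
tool_pos: [0.5576, 0.3167, 0.1675]
ee_rot: [-3.14, -0.003, 3.055]
wrist_force: [-0.2, 0.2, -0.9]
width: 0.0456
finger_force: 15.2
```

```bash
python3 -c "
from h import *
go(.559,.321,.046)
crop('top','t4',130,150,120,130,4.2)"
```

```text
now [0.5576 0.3167 0.1675] yaw 175.1 w 0.0456 t 7.2 | twist FIRST 0.0 then shift [ -1.1   4.5 121.5]
```

View pics/t4.png

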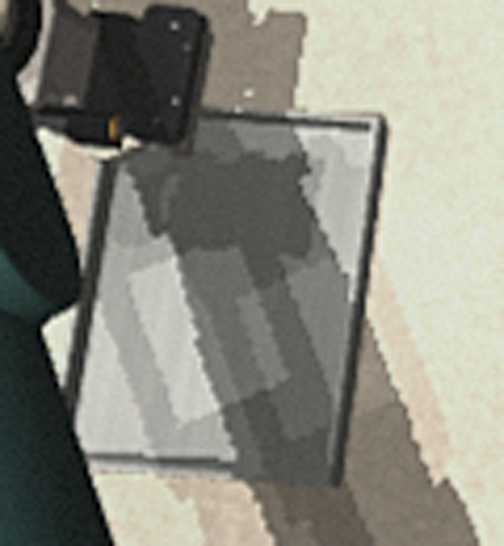

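Gripper and pot are hanging over the far end of the tray, which is empty and clear. I'll lower it.

Emit:
carry_out(increments=[[132, [0, 0, 25], 0], [132, [0, 0, 25], 0], [132, [0, 0, 25], 0], [132, [0, 0, 20], 0], [132, [0, 0, 15], 0], [132, [0, 0, 7], 0], [132, [0, 0, 4], 0], [132, [0, 0, 0], 0]])

```text
time: 8.0
tool_pos: [0.5587, 0.3164, 0.0488]
ee_rot: [3.141, 0.0, 3.054]
wrist_force: [0.1, -0.5, -0.8]
width: 0.0457
finger_force: 15.2
```

Emit:
carry_out(increments=[[132, [0, 0, 2], 0], [132, [0, 0, 0], 0]])

```text
time: 8.2
tool_pos: [0.559, 0.3168, 0.0474]
ee_rot: [3.141, 0.001, 3.054]
wrist_force: [0.3, -0.4, -1.4]
width: 0.0454
finger_force: 15.2
```

Emit:
carry_out(increments=[[132, [0, 0, 1], 0], [132, [0, 0, 1], 0], [132, [0, 0, 1], 0], [132, [0, 0, 0], 0]])

```text
time: 8.6
tool_pos: [0.5587, 0.3167, 0.0447]
ee_rot: [3.141, 0.001, 3.054]
wrist_force: [-1.1, -0.5, 3.7]
width: 0.0456
finger_force: 15.2
```

Emit:
carry_out(increments=[[120, [0, 0, 0], 0], [100, [0, 0, 0], 0], [80, [0, 0, 0], 0], [80, [0, 0, -20], 0], [80, [0, 0, -30], 0], [80, [0, 0, -35], 0], [80, [0, 0, -35], 0], [80, [0, 0, -15], 0]])

```text
time: 9.4
tool_pos: [0.5599, 0.3172, 0.1828]
ee_rot: [3.138, 0.006, 3.054]
wrist_force: [0.3, -0.4, 0.3]
width: 0.0644
finger_force: 0.0
```

Emit:
carry_out(increments=[[80, [0, 0, -5], 8], [80, [0, 0, 0], 8], [80, [0, 0, 0], 8], [80, [0, 0, 0], 8], [80, [0, 0, 0], 8], [80, [0, 0, 0], 8], [80, [0, 0, 0], 8], [80, [0, 0, 0], 8]])

```text
time: 10.2
tool_pos: [0.5581, 0.3164, 0.1818]
ee_rot: [-3.139, 0.0, 1.931]
wrist_force: [-0.1, 0.2, -0.1]
width: 0.0644
finger_force: 0.0
```

Emit:
carry_out(increments=[[80, [0, 0, 0], 8], [80, [0, 0, 0], 0], [80, [0, 0, 0], 0]])

```text
time: 10.5
tool_pos: [0.5582, 0.3164, 0.1824]
ee_rot: [-3.14, 0.0, 1.8]
wrist_force: [0.1, 0.2, 0.5]
width: 0.0642
finger_force: 0.0
```

```bash
python3 -c "
from h import *
go(*A,.185,102.5)"
```

```text
now [0.5582 0.3164 0.1824] yaw 103.2 w 0.0642 t 10.5 | twist FIRST 0.7 then shift [-475.7  -85.7   -2.6]
```

Emit:
carry_out(increments=[[80, [0, 0, 0], 0.7], [80, [-34, -6, 0], 0], [80, [-34, -6, 0], 0], [80, [-34, -6, 0], 0], [80, [-34, -6, 0], 0], [80, [-34, -6, 0], 0], [80, [-34, -6, 0], 0], [80, [-34, -6, 0], 0]])

```text
time: 11.3
tool_pos: [0.568, 0.0737, 0.1836]
ee_rot: [3.141, 0.0, 1.786]
wrist_force: [0.4, 0.2, -0.1]
width: 0.0643
finger_force: 0.0
```

Emit:
carry_out(increments=[[80, [-34, -6, 0], 0], [80, [-34, -6, 0], 0], [80, [-34, -6, 0], 0], [80, [-34, -6, 0], 0], [80, [-34, -6, 0], 0], [80, [-34, -6, 0], 0], [80, [-34, -8, 0], 0], [80, [0, 0, 0], 0]])

```text
time: 12.1
tool_pos: [0.5753, -0.171, 0.183]
ee_rot: [-3.141, 0.001, 1.781]
wrist_force: [-0.2, 0.5, -0.7]
width: 0.0645
finger_force: 0.0
```

Emit:
carry_out(increments=[[80, [0, 0, 0], 0]])

```text
time: 12.2
tool_pos: [0.5756, -0.1672, 0.1832]
ee_rot: [-3.141, -0.001, 1.784]
wrist_force: [1.0, -1.1, -0.4]
width: 0.0644
finger_force: 0.0
```

```bash
python3 -c "
from h import *
go(*A,.127,102.5)
c=robot.get_obs();print(c['joint_positions'].round(2))
a=robot.snapshot('scene')[110:270,240:420]
cv2.imwrite('pics/k5.png',cv2.resize(a,None,fx=3.5,fy=3.5,interpolation=2))"
```

```text
now [ 0.5756 -0.1672  0.1832] yaw 102.2 w 0.0644 t 12.2 | twist FIRST -0.3 then shift [ 0.3  2.  56.2]
[-0.38  0.21  1.31  0.    1.63 -0.59]
```

View pics/k5.png

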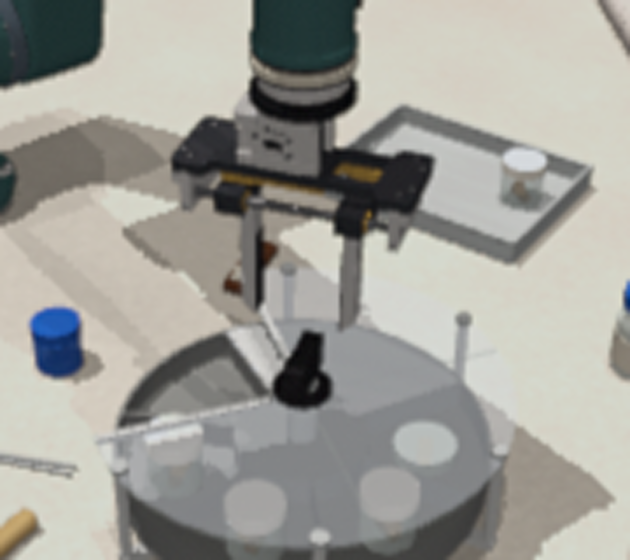

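The first pot stands upright in the tray at (523,178), and the fingers straddle the knob bar. I'll lower and grip it.

Emit:
carry_out(increments=[[80, [0, 2, 20], 0], [80, [0, 0, 20], 0], [80, [0, 0, 16], 0], [150, [0, 0, 0], 0], [190, [0, 0, 0], 0], [212, [0, 0, 0], 0], [212, [0, 0, 0], 0], [212, [0, 0, 0], 0]])

```text
time: 13.05
tool_pos: [0.5782, -0.1665, 0.1286]
ee_rot: [3.14, 0.001, 1.785]
wrist_force: [-0.7, 0.8, -0.1]
width: 0.028
finger_force: 0.0
```

Emit:
carry_out(increments=[[212, [0, 0, 0], 0], [212, [0, 0, 0], 0], [212, [0, 0, 0], 0]])

```text
time: 13.35
tool_pos: [0.5784, -0.1664, 0.128]
ee_rot: [3.14, 0.0, 1.785]
wrist_force: [2.1, -0.2, 1.9]
width: 0.0176
finger_force: 30.0
```

Emit:
carry_out(increments=[[212, [0, 0, 0], 5], [212, [0, 0, 0], 7], [212, [0, 0, 0], 7], [212, [0, 0, 0], 7], [212, [0, 0, 0], 7], [212, [0, 0, 0], 6], [212, [0, 0, 0], 4.5], [212, [0, 0, 0], 0]])

```text
time: 14.15
tool_pos: [0.5808, -0.1669, 0.128]
ee_rot: [3.135, -0.003, 1.025]
wrist_force: [10.1, -1.0, -2.2]
width: 0.0178
finger_force: 30.0
```

Emit:
carry_out(increments=[[212, [0, 0, 0], 0], [180, [0, 0, 0], 0], [120, [0, 0, 0], 0], [80, [0, 0, 0], 0], [80, [0, 0, 0], 0], [80, [0, 0, -20], 0], [80, [0, 0, -20], 0], [80, [0, 0, -20], 0]])

```text
time: 14.95
tool_pos: [0.5773, -0.1664, 0.1878]
ee_rot: [-3.141, 0.0, 1.026]
wrist_force: [0.4, -0.6, 0.3]
width: 0.0643
finger_force: 0.0
```

```bash
python3 -c "
from h import *
go(.47,-.175,.185,4.8)"
```

```text
now [ 0.5773 -0.1664  0.1878] yaw 58.8 w 0.0643 t 14.9 | twist FIRST 54.0 then shift [-107.6   -0.4    2.8]
```

```bash
cat >> h.py <<'E'
def cap(x,y,z=.08,n="scene",R=22,save=None):
    im=robot.snapshot(n); u,v=map(int,w2px(n,[x,y,z])); p=im[v-R:v+R,u-R:u+R]
    m=((p.min(2)>150)&(np.ptp(p.astype(int),axis=2)<40)).astype(np.uint8)
    k,l,st,c=cv2.connectedComponentsWithStats(m)
    for i in range(1,k):
        if st[i,4]>25: print(st[i].tolist(),"->",px2w(n,u-R+c[i][0],v-R+c[i][1],z).round(3))
    if save: cv2.imwrite(f"pics/{save}.png",cv2.resize(im[v-60:v+60,u-70:u+70],None,fx=5,fy=5,interpolation=2))
E
python3 -c "
from h import *
cap(.473,-.175,save='b6')"
```

```text
[0, 0, 44, 44, 1117] -> [ 0.448 -0.172  0.08 ]
```

View pics/b6.png

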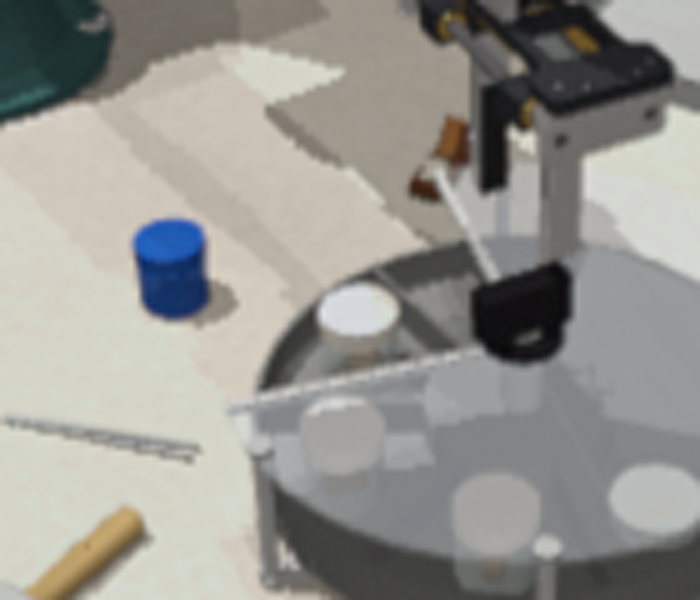

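The second pot's cap is in the window at crop (358,309), close to where I expected it.

```bash
sed -i 's/min(2)>150/min(2)>TH/; s/R=22,save/R=18,TH=215,save/' h.py; python3 -c "
from h import *
u,v=map(int,w2px('scene',[.473,-.175,.08])); print(px2w('scene',u-70+358/5-.5,v-60+309/5-.5,.08).round(4))
cap(.473,-.175)
cap(.473,-.175,TH=200)"
```

```text
[ 0.4744 -0.1758  0.08  ]
[12, 16, 15, 9, 96] -> [ 0.475 -0.179  0.08 ]
```

Emit:
carry_out(increments=[[80, [0, 0, 0], 7], [80, [0, 0, 0], 8], [80, [0, 0, 0], 8], [80, [0, 0, 0], 8], [80, [0, 0, 0], 8], [80, [0, 0, 0], 8], [80, [0, 0, 0], 7], [80, [0, 0, 0], 0]])

```text
time: 15.9
tool_pos: [0.5769, -0.1662, 0.1854]
ee_rot: [-3.14, 0.003, 0.084]
wrist_force: [-0.8, 0.7, -0.0]
width: 0.0646
finger_force: 0.0
```

Emit:
carry_out(increments=[[80, [-20, 0, 0], 0], [80, [-30, 0, 0], 0], [80, [-30, 0, 0], 0], [80, [-20, 0, 0], 0], [80, [0, 0, 0], 0], [80, [0, 0, 0], 0]])

```text
time: 16.5
tool_pos: [0.4781, -0.1747, 0.187]
ee_rot: [-3.141, -0.0, 0.085]
wrist_force: [-0.2, -0.4, 0.3]
width: 0.0648
finger_force: 0.0
```

```bash
python3 -c "
from h import *
go(.474,-.175,.07,4.8)"
```

```text
now [ 0.4781 -0.1747  0.187 ] yaw 4.9 w 0.0648 t 16.5 | twist FIRST 0.1 then shift [ -4.1  -0.  117. ]
```

Emit:
carry_out(increments=[[80, [-4, 0, 25], 0], [80, [0, 0, 30], 0], [80, [0, 0, 30], 0], [80, [0, 0, 20], 0], [80, [0, 0, 12], 0], [80, [0, 0, 0], 0], [110, [0, 0, 0], 0], [120, [0, 0, 0], 0]])

```text
time: 17.3
tool_pos: [0.4753, -0.1755, 0.072]
ee_rot: [3.14, -0.003, 0.084]
wrist_force: [0.3, 0.0, 0.8]
width: 0.0524
finger_force: 0.0
```

Emit:
carry_out(increments=[[127, [0, 0, 0], 0], [131, [0, 0, 0], 0], [132, [0, 0, 0], 0], [132, [0, 0, 0], 0], [132, [0, 0, 0], 0]])

```text
time: 17.8
tool_pos: [0.4749, -0.1757, 0.0718]
ee_rot: [3.14, -0.002, 0.083]
wrist_force: [0.1, -1.5, 6.2]
width: 0.0458
finger_force: 15.0
```

Emit:
carry_out(increments=[[132, [0, 0, -10], 0], [132, [0, 0, -25], 0], [132, [0, 0, -30], 0], [132, [0, 0, -35], 0], [132, [5, -30, 0], 0], [132, [5, -34, 0], 0], [132, [5, -34, 0], 0], [132, [5, -34, 0], 0]])

```text
time: 18.6
tool_pos: [0.4821, -0.0403, 0.17]
ee_rot: [-3.14, 0.002, 0.083]
wrist_force: [1.1, -0.1, -0.9]
width: 0.0458
finger_force: 14.9
```

Emit:
carry_out(increments=[[132, [5, -34, 0], 0], [132, [5, -34, 0], 0], [132, [5, -34, 0], 0], [132, [5, -34, 0], 0], [132, [5, -34, 0], 0], [132, [5, -34, 0], 0], [132, [6, -34, 0], 0], [132, [6, -34, 0], 0]])

```text
time: 19.4
tool_pos: [0.5011, 0.2341, 0.1699]
ee_rot: [3.142, 0.002, 0.084]
wrist_force: [-0.4, 0.1, -1.0]
width: 0.0454
finger_force: 14.9
```

Emit:
carry_out(increments=[[132, [5, -32, 0], 0], [132, [0, 0, 0], 0], [132, [0, 0, 0], 0]])

```text
time: 19.7
tool_pos: [0.5035, 0.2652, 0.1696]
ee_rot: [3.141, 0.003, 0.085]
wrist_force: [0.1, -0.1, -1.6]
width: 0.0456
finger_force: 14.9
```

```bash
python3 -c "
from h import *
go(.505,.264,.0465)
print(robot.get_obs()['finger_force'])"
```

```text
now [0.5035 0.2652 0.1696] yaw 4.9 w 0.0456 t 19.7 | twist FIRST 0.0 then shift [  1.3   1.3 123.1]
14.938142895698547
```

Emit:
carry_out(increments=[[132, [0, 0, 25], 0], [132, [0, 0, 30], 0], [132, [0, 0, 30], 0], [132, [0, 0, 20], 0], [132, [0, 0, 12], 0], [132, [0, 0, 5], 0], [132, [0, 0, 1], 0], [132, [0, 0, 1], 0]])

```text
time: 20.5
tool_pos: [0.5054, 0.2651, 0.0479]
ee_rot: [-3.141, -0.002, 0.083]
wrist_force: [0.4, -0.4, -0.5]
width: 0.0457
finger_force: 14.9
```

Emit:
carry_out(increments=[[132, [0, 0, 0.5], 0], [132, [0, 0, 0], 0]])

```text
time: 20.7
tool_pos: [0.505, 0.2653, 0.047]
ee_rot: [-3.141, -0.002, 0.084]
wrist_force: [-0.3, 0.1, -0.8]
width: 0.0458
finger_force: 14.9
```

Emit:
carry_out(increments=[[132, [0, 0, 1], 0], [132, [0, 0, 0.7], 0], [132, [0, 0, 0], 0], [122, [0, 0, 0], 0], [100, [0, 0, 0], 0], [80, [0, 0, 0], 0], [80, [0, 0, 0], 0], [80, [0, 0, -20], 0]])

```text
time: 21.5
tool_pos: [0.5021, 0.264, 0.061]
ee_rot: [3.139, 0.007, 0.083]
wrist_force: [-0.6, 0.2, -0.4]
width: 0.0645
finger_force: 0.0
```

Emit:
carry_out(increments=[[80, [0, 0, -30], 0], [80, [0, 0, -35], 0], [80, [0, 0, -35], 0], [80, [0, 0, -20], 0], [80, [0, 0, 0], -8], [80, [0, 0, 0], -8], [80, [0, 0, 0], -8], [80, [0, 0, 0], -8]])

```text
time: 22.3
tool_pos: [0.5044, 0.265, 0.1841]
ee_rot: [-3.141, 0.0, 0.648]
wrist_force: [0.5, -0.1, -0.5]
width: 0.0644
finger_force: 0.0
```

Emit:
carry_out(increments=[[80, [0, 0, 0], -8], [80, [0, 0, 0], -8], [80, [0, 0, 0], -6], [80, [0, 0, 0], 0], [80, [0, 0, 0], 0]])

```text
time: 22.8
tool_pos: [0.5044, 0.2649, 0.1841]
ee_rot: [-3.141, 0.0, 1.024]
wrist_force: [0.2, 0.5, 0.5]
width: 0.0648
finger_force: 0.0
```

```bash
python3 -c "
from h import *
go(*A,.187,58.8)"
```

```text
now [0.5044 0.2649 0.1841] yaw 58.7 w 0.0648 t 22.8 | twist FIRST -0.1 then shift [-331.2  286.    -2.9]
```

Emit:
carry_out(increments=[[80, [-25, 22, 0], 0], [80, [-26, 22, 0], 0], [80, [-26, 22, 0], 0], [80, [-26, 22, 0], 0], [80, [-26, 22, 0], 0], [80, [-26, 22, 0], 0], [80, [-26, 22, 0], 0], [80, [-26, 22, 0], 0]])

```text
time: 23.6
tool_pos: [0.5478, -0.0047, 0.1843]
ee_rot: [3.141, -0.0, 1.024]
wrist_force: [0.8, -0.3, -0.7]
width: 0.0643
finger_force: 0.0
```

Emit:
carry_out(increments=[[80, [-26, 22, 0], 0], [80, [-26, 22, 0], 0], [80, [-26, 22, 0], 0], [80, [-26, 22, 0], 0], [80, [-20, 22, 0], 0], [80, [0, 0, 0], 0], [80, [0, 0, 0], 0]])

```text
time: 24.3
tool_pos: [0.5774, -0.1665, 0.1838]
ee_rot: [-3.14, -0.001, 1.024]
wrist_force: [0.7, 0.4, 0.2]
width: 0.0646
finger_force: 0.0
```

```bash
python3 -c "
from h import *
go(*A,.128,58.8)
crop('scene','s7',230,90,180,140,4.2)"
```

```text
now [ 0.5774 -0.1665  0.1838] yaw 58.7 w 0.0646 t 24.3 | twist FIRST -0.1 then shift [ 0.1  0.1 55.8]
```

View pics/s7.png

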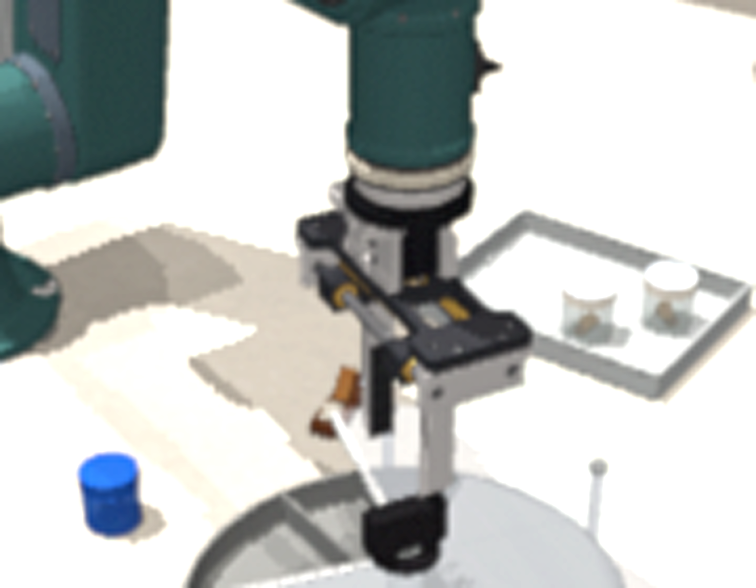

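Two pots stand upright in the tray, at (588,308) and (670,292). The gripper is lined up over the knob, so I'll grip it and turn 54°.

Emit:
carry_out(increments=[[80, [0, 0, 20], 0], [80, [0, 0, 20], 0], [80, [0, 0, 16], 0], [150, [0, 0, 0], 0], [212, [0, 0, 0], 0], [212, [0, 0, 0], 0], [212, [0, 0, 0], 0], [212, [0, 0, 0], 0]])

```text
time: 25.15
tool_pos: [0.578, -0.1664, 0.1294]
ee_rot: [3.14, -0.0, 1.026]
wrist_force: [0.7, 0.4, 0.1]
width: 0.0278
finger_force: 0.0
```

Emit:
carry_out(increments=[[212, [0, 0, 0], 0], [212, [0, 0, 0], 0], [212, [0, 0, 0], 0]])

```text
time: 25.45
tool_pos: [0.5802, -0.1679, 0.1291]
ee_rot: [3.134, -0.001, 1.025]
wrist_force: [7.6, -2.7, -2.0]
width: 0.0177
finger_force: 30.0
```

Emit:
carry_out(increments=[[212, [0, 0, 0], 5], [212, [0, 0, 0], 8], [212, [0, 0, 0], 8], [212, [0, 0, 0], 8], [212, [0, 0, 0], 8], [212, [0, 0, 0], 8], [212, [0, 0, 0], 6], [212, [0, 0, 0], 3]])

```text
time: 26.25
tool_pos: [0.5812, -0.1695, 0.1291]
ee_rot: [3.135, -0.009, 0.079]
wrist_force: [9.4, -7.3, -3.9]
width: 0.0179
finger_force: 30.1
```

Emit:
carry_out(increments=[[212, [0, 0, 0], 0], [212, [0, 0, 0], 0], [150, [0, 0, 0], 0], [80, [0, 0, 0], 0], [80, [0, 0, 0], 0], [80, [0, 0, -20], 0], [80, [0, 0, -20], 0], [80, [0, 0, -20], 0]])

```text
time: 27.05
tool_pos: [0.5771, -0.1659, 0.1886]
ee_rot: [-3.141, 0.001, 0.084]
wrist_force: [0.8, -0.0, -0.3]
width: 0.0616
finger_force: 0.0
```

```bash
python3 -c "
from h import *
go(.474,-.176,.187)
cap(.473,-.175,TH=200,save='b8')"
```

```text
now [ 0.5771 -0.1659  0.1886] yaw 4.8 w 0.0616 t 27.1 | twist FIRST 0.0 then shift [-103.5    1.4    1.6]
[11, 15, 15, 9, 110] -> [ 0.47  -0.177  0.08 ]
```

View pics/b8.png

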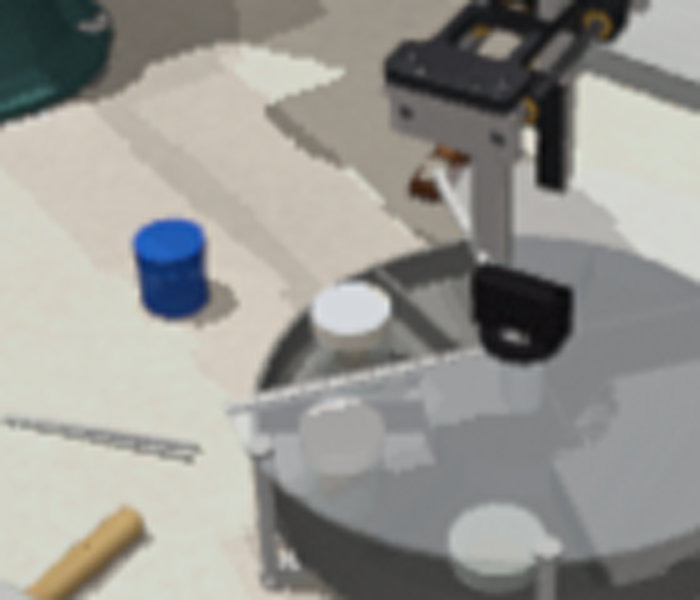

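The third pot's cap is in the window at crop (351,308), about 5 mm further out than the second was. I'll pick it.

Emit:
carry_out(increments=[[80, [-20, 0, 0], 0], [80, [-30, 0, 0], 0], [80, [-35, -1, 0], 0], [80, [-22, 0, 0], 0], [80, [0, 0, 25], 0], [80, [0, 0, 30], 0], [80, [0, 0, 10], 0], [80, [0, 0, 0], 0]])

```text
time: 27.9
tool_pos: [0.4694, -0.1734, 0.121]
ee_rot: [-3.139, 0.004, 0.084]
wrist_force: [0.7, 0.6, -0.5]
width: 0.0646
finger_force: 0.0
```

Emit:
carry_out(increments=[[80, [0, 0, 25], 0], [80, [0, 0, 17], 0], [80, [0, 0, 9], 0], [80, [0, 0, 0], 0], [110, [0, 0, 0], 0], [120, [0, 0, 0], 0], [127, [0, 0, 0], 0], [127, [0, 0, 0], 0]])

```text
time: 28.7
tool_pos: [0.4715, -0.1748, 0.0733]
ee_rot: [3.14, -0.002, 0.084]
wrist_force: [0.4, -1.2, 0.0]
width: 0.0473
finger_force: 0.4
```

Emit:
carry_out(increments=[[131, [0, 0, 0], 0], [132, [0, 0, 0], 0], [132, [0, 0, 0], 0], [132, [0, 0, 0], 0]])

```text
time: 29.1
tool_pos: [0.4712, -0.1746, 0.0729]
ee_rot: [3.141, -0.001, 0.083]
wrist_force: [1.1, -1.2, 3.8]
width: 0.0456
finger_force: 14.7
```

Emit:
carry_out(increments=[[132, [0, 0, -10], 0], [132, [0, 0, -25], 0], [132, [0, 0, -30], 0], [132, [0, 0, -33], 0], [132, [2, -30, 0], 0], [132, [2, -34, 0], 0], [132, [2, -34, 0], 0], [132, [2, -34, 0], 0]])

```text
time: 29.9
tool_pos: [0.4669, -0.0405, 0.17]
ee_rot: [-3.14, 0.001, 0.083]
wrist_force: [0.8, -0.3, -0.1]
width: 0.0456
finger_force: 14.7
```

Emit:
carry_out(increments=[[132, [2, -34, 0], 0], [132, [2, -34, 0], 0], [132, [2, -34, 0], 0], [132, [2, -34, 0], 0], [132, [2, -34, 0], 0], [132, [2, -34, 0], 0], [132, [2, -34, 0], 0], [132, [2, -34, 0], 0]])

```text
time: 30.7
tool_pos: [0.4599, 0.2318, 0.1699]
ee_rot: [-3.142, 0.002, 0.084]
wrist_force: [0.9, 0.4, -0.1]
width: 0.0456
finger_force: 14.7
```

Emit:
carry_out(increments=[[132, [2, -34, 0], 0], [132, [2, -34, 0], 0], [132, [2, -20, 0], 0], [132, [0, 0, 0], 0], [132, [0, 0, 0], 0]])

```text
time: 31.2
tool_pos: [0.459, 0.3183, 0.1697]
ee_rot: [3.14, 0.002, 0.085]
wrist_force: [0.5, -0.3, -0.3]
width: 0.0459
finger_force: 14.7
```

```bash
python3 -c "
from h import *
go(.459,.322,.048)
print(robot.get_obs()['finger_force'])"
```

```text
now [0.459  0.3183 0.1697] yaw 4.8 w 0.0459 t 31.2 | twist FIRST 0.0 then shift [  0.3  -3.7 121.7]
14.680025428533554
```

Emit:
carry_out(increments=[[132, [0, 0, 25], 0], [132, [0, 0, 30], 0], [132, [0, 0, 30], 0], [132, [0, 0, 20], 0], [132, [0, 0, 12], 0], [132, [0, 0, 4], 0], [132, [0, 0, 1], 0], [132, [0, 0, 0], 0]])

```text
time: 32.0
tool_pos: [0.4605, 0.3187, 0.0496]
ee_rot: [-3.141, -0.002, 0.083]
wrist_force: [0.1, 0.3, -1.0]
width: 0.0457
finger_force: 14.7
```

Emit:
carry_out(increments=[[132, [0, 0, 1], 0], [132, [0, 0, 0.7], 0], [132, [0, 0, 0], 0]])

```text
time: 32.3
tool_pos: [0.4598, 0.3187, 0.047]
ee_rot: [-3.141, -0.001, 0.084]
wrist_force: [-0.2, 0.2, -1.1]
width: 0.0457
finger_force: 14.7
```

Emit:
carry_out(increments=[[132, [0, 0, 1], 0], [132, [0, 0, 0], 0], [122, [0, 0, 0], 0], [100, [0, 0, 0], 0], [80, [0, 0, 0], 0], [80, [0, 0, 0], 0], [80, [0, 0, -20], 0], [80, [0, 0, -30], 0]])

```text
time: 33.1
tool_pos: [0.4579, 0.3176, 0.0933]
ee_rot: [3.139, 0.006, 0.083]
wrist_force: [0.1, -0.4, 0.4]
width: 0.0646
finger_force: 0.0
```

Emit:
carry_out(increments=[[80, [0, 0, -35], 0], [80, [0, 0, -35], 0], [80, [0, 0, -20], 0], [80, [5, 30, 0], 0], [80, [5, 34, 0], 0], [80, [5, 34, 0], 0], [80, [5, 34, 0], 0], [80, [5, 34, 0], 0]])

```text
time: 33.9
tool_pos: [0.4985, 0.1539, 0.1854]
ee_rot: [-3.142, -0.0, 0.084]
wrist_force: [0.5, 0.7, -0.3]
width: 0.0642
finger_force: 0.0
```

Emit:
carry_out(increments=[[80, [5, 34, 0], 0], [80, [5, 34, 0], 0], [80, [5, 34, 0], 0], [80, [5, 34, 0], 0], [80, [5, 34, 0], 0], [80, [5, 34, 0], 0], [80, [5, 34, 0], 0], [80, [5, 34, 0], 0]])

```text
time: 34.7
tool_pos: [0.5611, -0.1139, 0.1853]
ee_rot: [-3.141, 0.0, 0.083]
wrist_force: [0.7, 0.4, 0.7]
width: 0.0645
finger_force: 0.0
```

Emit:
carry_out(increments=[[80, [5, 34, 0], 0], [80, [6, 22, 0], 0], [80, [0, 0, 0], 0], [80, [0, 0, 0], 0]])

```text
time: 35.1
tool_pos: [0.5764, -0.1673, 0.185]
ee_rot: [-3.14, 0.001, 0.083]
wrist_force: [-0.9, 0.7, 0.8]
width: 0.0642
finger_force: 0.0
```

```bash
python3 -c "
from h import *
go(.578,-.1665,.128,4.8)"
```

```text
now [ 0.5764 -0.1673  0.185 ] yaw 4.7 w 0.0642 t 35.1 | twist FIRST -0.1 then shift [ 1.7 -0.6 57. ]
```

Emit:
carry_out(increments=[[80, [1, 0, 20], 0], [80, [0, 0, 20], 0], [80, [0, 0, 16], 0], [150, [0, 0, 0], 0], [212, [0, 0, 0], 0], [212, [0, 0, 0], 0], [212, [0, 0, 0], 0], [212, [0, 0, 0], 0]])

```text
time: 35.9
tool_pos: [0.5781, -0.1674, 0.1307]
ee_rot: [3.141, -0.002, 0.084]
wrist_force: [0.1, 0.1, 0.2]
width: 0.0283
finger_force: 0.0
```

Emit:
carry_out(increments=[[212, [0, 0, 0], 0], [212, [0, 0, 0], 0], [212, [0, 0, 0], 0]])

```text
time: 36.2
tool_pos: [0.5781, -0.1697, 0.1303]
ee_rot: [3.137, -0.002, 0.082]
wrist_force: [1.5, -5.9, 0.9]
width: 0.0176
finger_force: 29.9
```

Emit:
carry_out(increments=[[212, [0, 0, 0], 5], [212, [0, 0, 0], 8], [212, [0, 0, 0], 8], [212, [0, 0, 0], 8], [212, [0, 0, 0], 8], [212, [0, 0, 0], 8], [212, [0, 0, 0], 6], [212, [0, 0, 0], 3]])

```text
time: 37.0
tool_pos: [0.5784, -0.1689, 0.1303]
ee_rot: [3.142, -0.004, -0.863]
wrist_force: [2.5, -3.1, 0.2]
width: 0.0177
finger_force: 30.1
```

Emit:
carry_out(increments=[[212, [0, 0, 0], 0], [212, [0, 0, 0], 0], [150, [0, 0, 0], 0], [80, [0, 0, 0], 0], [80, [0, 0, 0], 0], [80, [0, 0, -20], 0], [80, [0, 0, -20], 0], [80, [0, 0, -20], 0]])

```text
time: 37.8
tool_pos: [0.5772, -0.1666, 0.1897]
ee_rot: [3.141, 0.002, -0.858]
wrist_force: [-0.2, -0.3, 0.8]
width: 0.0622
finger_force: 0.0
```

```bash
python3 -c "
from h import *
go(.474,-.176,.187,4.8)
cap(.473,-.175,TH=200,save='b9')"
```

```text
now [ 0.5772 -0.1666  0.1897] yaw -49.2 w 0.0622 t 37.8 | twist FIRST -54.0 then shift [-103.6    0.7    2.7]
[10, 16, 15, 8, 104] -> [ 0.469 -0.18   0.08 ]
```

View pics/b9.png

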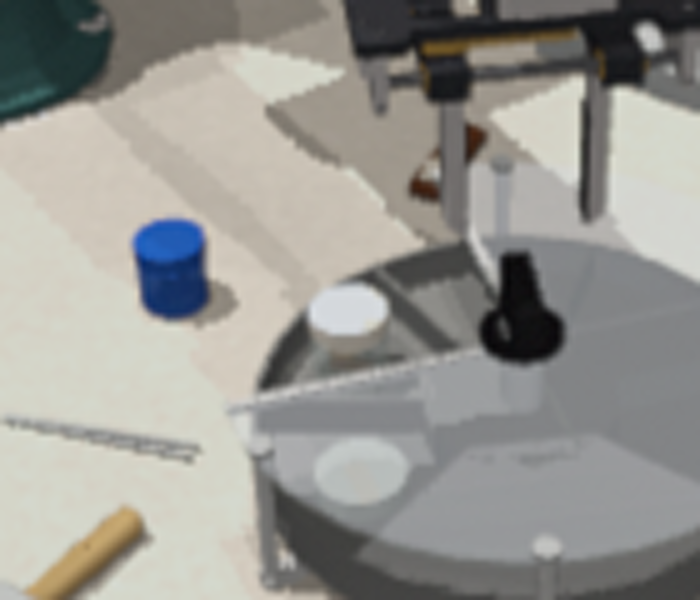

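The fourth pot's cap is in the window at crop (348,309), with the dish in the next compartment at (361,470). I'll pick it.

Emit:
carry_out(increments=[[80, [0, 0, 0], -7], [80, [0, 0, 0], -8], [80, [0, 0, 0], -8], [80, [0, 0, 0], -8], [80, [0, 0, 0], -8], [80, [0, 0, 0], -8], [80, [0, 0, 0], -7], [80, [0, 0, 0], 0]])

```text
time: 38.65
tool_pos: [0.5773, -0.1668, 0.1887]
ee_rot: [-3.141, 0.001, 0.084]
wrist_force: [0.2, 1.1, -0.9]
width: 0.0645
finger_force: 0.0
```

Emit:
carry_out(increments=[[80, [-20, 0, 0], 0], [80, [-30, 0, 0], 0], [80, [-35, 1, 0], 0], [80, [-22, 0, 0], 0], [80, [0, 0, 25], 0], [80, [0, 0, 30], 0], [80, [0, 0, 10], 0], [80, [0, 0, 0], 0]])

```text
time: 39.45
tool_pos: [0.4697, -0.1765, 0.1224]
ee_rot: [-3.139, 0.004, 0.082]
wrist_force: [-0.1, 0.2, 0.6]
width: 0.0644
finger_force: 0.0
```

Emit:
carry_out(increments=[[80, [0, 0, 25], 0], [80, [0, 0, 18], 0], [80, [0, 0, 9], 0], [80, [0, 0, 0], 0], [110, [0, 0, 0], 0], [120, [0, 0, 0], 0], [127, [0, 0, 0], 0], [127, [0, 0, 0], 0]])

```text
time: 40.25
tool_pos: [0.4718, -0.1778, 0.0737]
ee_rot: [3.14, -0.002, 0.083]
wrist_force: [0.5, -0.8, 0.4]
width: 0.0471
finger_force: 0.4
```

Emit:
carry_out(increments=[[131, [0, 0, 0], 0], [132, [0, 0, 0], 0], [132, [0, 0, 0], 0], [132, [0, 0, 0], 0]])

```text
time: 40.65
tool_pos: [0.4715, -0.1776, 0.0732]
ee_rot: [3.141, -0.001, 0.083]
wrist_force: [-0.4, -0.7, 4.1]
width: 0.0459
finger_force: 14.6
```

Emit:
carry_out(increments=[[132, [0, 0, -10], 0], [132, [0, 0, -25], 0], [132, [0, 0, -30], 0], [132, [0, 0, -33], 0], [132, [-2, -30, 0], 0], [132, [-2, -33, 0], 0], [132, [-2, -33, 0], 0], [132, [-2, -33, 0], 0]])

```text
time: 41.45
tool_pos: [0.4514, -0.0478, 0.1703]
ee_rot: [-3.14, 0.001, 0.083]
wrist_force: [0.6, -0.1, -0.4]
width: 0.0455
finger_force: 14.6
```

Emit:
carry_out(increments=[[132, [-2, -33, 0], 0], [132, [-2, -33, 0], 0], [132, [-2, -33, 0], 0], [132, [-2, -33, 0], 0], [132, [-2, -33, 0], 0], [132, [-2, -33, 0], 0], [132, [-2, -33, 0], 0], [132, [-2, -33, 0], 0]])

```text
time: 42.25
tool_pos: [0.4131, 0.2138, 0.1703]
ee_rot: [-3.141, 0.002, 0.084]
wrist_force: [0.4, -0.2, -0.3]
width: 0.0454
finger_force: 14.6
```

Emit:
carry_out(increments=[[132, [-2, -33, 0], 0], [132, [-2, -24, 0], 0], [132, [0, 0, 0], 0], [132, [0, 0, 0], 0]])

```text
time: 42.65
tool_pos: [0.4049, 0.2688, 0.1702]
ee_rot: [3.141, 0.002, 0.085]
wrist_force: [0.9, -0.2, -1.4]
width: 0.0459
finger_force: 14.6
```

```bash
python3 -c "
from h import *
go(.405,.269,.048)
print(robot.get_obs()['finger_force'])
crop('top','t10',130,150,120,130,4.2)"
```

```text
now [0.4049 0.2688 0.1702] yaw 4.9 w 0.0459 t 42.6 | twist FIRST 0.0 then shift [ 1.000e-01 -2.000e-01  1.222e+02]
14.605623632669449
```

View pics/t10.png

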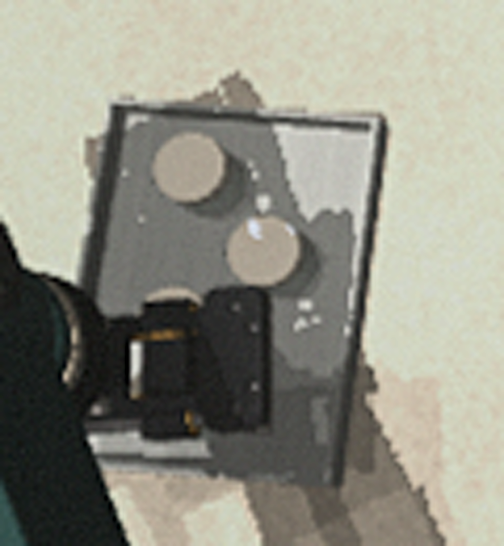

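Three pots stand in the tray at (188,167), (263,250) and (172,300), and the spot for the fourth is free. I'll lower it.

Emit:
carry_out(increments=[[132, [0, 0, 25], 0], [132, [0, 0, 30], 0], [132, [0, 0, 30], 0], [132, [0, 0, 20], 0], [132, [0, 0, 12], 0], [132, [0, 0, 4], 0], [132, [0, 0, 1], 0], [132, [0, 0, 0], 0]])

```text
time: 43.5
tool_pos: [0.4065, 0.269, 0.0498]
ee_rot: [-3.141, -0.002, 0.083]
wrist_force: [-0.1, 0.3, -1.3]
width: 0.0457
finger_force: 14.6
```

Emit:
carry_out(increments=[[132, [0, 0, 1], 0], [132, [0, 0, 1], 0], [132, [0, 0, 0], 0]])

```text
time: 43.8
tool_pos: [0.4061, 0.2692, 0.0473]
ee_rot: [-3.141, -0.002, 0.084]
wrist_force: [0.5, -0.5, 0.7]
width: 0.0458
finger_force: 14.6
```

Emit:
carry_out(increments=[[132, [0, 0, 0.7], 0], [122, [0, 0, 0], 0], [100, [0, 0, 0], 0], [80, [0, 0, 0], 0], [80, [0, 0, 0], 0], [80, [0, 0, -20], 0], [80, [0, 0, -30], 0], [80, [0, 0, -35], 0]])

```text
time: 44.6
tool_pos: [0.4046, 0.2683, 0.1303]
ee_rot: [3.14, 0.003, 0.083]
wrist_force: [-0.1, -0.1, -0.2]
width: 0.0644
finger_force: 0.0
```

Emit:
carry_out(increments=[[80, [0, 0, -35], 0], [80, [0, 0, -20], 0], [80, [0, 0, 0], -8], [80, [0, 0, 0], -8], [80, [0, 0, 0], -8], [80, [0, 0, 0], -8], [80, [0, 0, 0], -8], [80, [0, 0, 0], -8]])

```text
time: 45.4
tool_pos: [0.4055, 0.2688, 0.1856]
ee_rot: [-3.141, 0.0, 0.927]
wrist_force: [0.2, 0.3, 0.6]
width: 0.0644
finger_force: 0.0
```

Emit:
carry_out(increments=[[80, [0, 0, 0], -8], [80, [0, 0, 0], -8], [80, [0, 0, 0], -8], [80, [0, 0, 0], -8], [80, [0, 0, 0], -8], [80, [0, 0, 0], -8], [80, [0, 0, 0], -8], [80, [0, 0, 0], -8]])

```text
time: 46.2
tool_pos: [0.4055, 0.2688, 0.1856]
ee_rot: [-3.141, -0.0, 2.044]
wrist_force: [0.7, 0.3, -0.6]
width: 0.0643
finger_force: 0.0
```

Emit:
carry_out(increments=[[80, [0, 0, 0], -8], [80, [0, 0, 0], -6], [80, [0, 0, 0], 0], [80, [0, 0, 0], 0]])

```text
time: 46.6
tool_pos: [0.4055, 0.2688, 0.1857]
ee_rot: [-3.141, -0.0, 2.28]
wrist_force: [0.2, -0.8, 0.6]
width: 0.0646
finger_force: 0.0
```

```bash
python3 -c "
from h import *
go(.578,-.1665,.187,130.8)"
```

```text
now [0.4055 0.2688 0.1857] yaw 130.7 w 0.0646 t 46.6 | twist FIRST -0.1 then shift [-442.2 -153.9   -1.3]
```

Emit:
carry_out(increments=[[80, [-28, -10, 0], 0], [80, [-32, -11, 0], 0], [80, [-32, -11, 0], 0], [80, [-32, -11, 0], 0], [80, [-32, -11, 0], 0], [80, [-32, -11, 0], 0], [80, [-32, -11, 0], 0], [80, [-32, -11, 0], 0]])

```text
time: 47.4
tool_pos: [0.5047, 0.0199, 0.1859]
ee_rot: [3.141, 0.0, 2.281]
wrist_force: [-0.9, 0.4, -0.4]
width: 0.0647
finger_force: 0.0
```

Emit:
carry_out(increments=[[80, [-32, -11, 0], 0], [80, [-32, -11, 0], 0], [80, [-32, -11, 0], 0], [80, [-32, -11, 0], 0], [80, [-32, -11, 0], 0], [80, [-30, -12, 0], 0], [80, [0, 0, 0], 0], [80, [0, 0, 0], 0]])

```text
time: 48.2
tool_pos: [0.5776, -0.1667, 0.1853]
ee_rot: [3.142, -0.001, 2.28]
wrist_force: [-0.2, -0.1, 0.2]
width: 0.0644
finger_force: 0.0
```

```bash
python3 -c "
from h import *
go(.578,-.1665,.128,130.8)"
```

```text
now [ 0.5776 -0.1667  0.1853] yaw 130.6 w 0.0644 t 48.2 | twist FIRST -0.2 then shift [-0.1  0.4 57.3]
```

Emit:
carry_out(increments=[[80, [0, 0, 20], 0], [80, [0, 0, 20], 0], [80, [0, 0, 16], 0], [150, [0, 0, 0], 0], [212, [0, 0, 0], 0], [212, [0, 0, 0], 0], [212, [0, 0, 0], 0], [212, [0, 0, 0], 0]])

```text
time: 49.0
tool_pos: [0.5782, -0.1664, 0.131]
ee_rot: [3.141, 0.002, 2.283]
wrist_force: [0.3, 0.4, -0.0]
width: 0.0279
finger_force: 0.0
```

Emit:
carry_out(increments=[[212, [0, 0, 0], 0], [212, [0, 0, 0], 0], [212, [0, 0, 0], 0], [212, [0, 0, 0], 5], [212, [0, 0, 0], 8], [212, [0, 0, 0], 8], [212, [0, 0, 0], 8], [212, [0, 0, 0], 8]])

```text
time: 49.8
tool_pos: [0.5789, -0.1666, 0.1305]
ee_rot: [3.139, 0.001, 1.632]
wrist_force: [2.6, -1.5, 1.8]
width: 0.0175
finger_force: 30.0
```

Emit:
carry_out(increments=[[212, [0, 0, 0], 8], [212, [0, 0, 0], 8], [212, [0, 0, 0], 8], [212, [0, 0, 0], 8], [212, [0, 0, 0], 8], [212, [0, 0, 0], 8], [212, [0, 0, 0], 8], [212, [0, 0, 0], 8]])

```text
time: 50.6
tool_pos: [0.5818, -0.1681, 0.1305]
ee_rot: [3.134, -0.007, 0.514]
wrist_force: [9.6, -6.2, -3.1]
width: 0.0178
finger_force: 30.1
```

Emit:
carry_out(increments=[[212, [0, 0, 0], 8], [212, [0, 0, 0], 8], [212, [0, 0, 0], 6], [212, [0, 0, 0], 3], [212, [0, 0, 0], 0], [212, [0, 0, 0], 0], [212, [0, 0, 0], 0]])

```text
time: 51.3
tool_pos: [0.5821, -0.1694, 0.1305]
ee_rot: [3.135, -0.01, 0.082]
wrist_force: [10.1, -7.6, -4.0]
width: 0.0182
finger_force: 30.0
```

Yaw is 4.7°, as aimed for. I'll release and back away toward the tray side to check.

Emit:
carry_out(increments=[[180, [0, 0, 0], 0], [120, [0, 0, 0], 0], [80, [0, 0, 0], 0], [80, [0, 0, 0], 0], [80, [0, 0, -20], 0], [80, [0, 0, -25], 0], [80, [0, 0, -30], 0], [80, [0, 0, -30], 0]])

```text
time: 52.1
tool_pos: [0.5774, -0.1659, 0.2355]
ee_rot: [-3.141, 0.001, 0.084]
wrist_force: [0.8, -0.0, 0.4]
width: 0.0643
finger_force: 0.0
```

Emit:
carry_out(increments=[[80, [-30, -30, -10], 0], [80, [-30, -30, 0], 0], [80, [-30, -30, 0], 0], [80, [-30, -30, 0], 0], [80, [-30, -30, 0], 0], [80, [-30, -30, 0], 0], [80, [-20, -20, 0], 0], [80, [0, 0, 0], 0]])

```text
time: 52.9
tool_pos: [0.3598, 0.018, 0.2456]
ee_rot: [-3.141, -0.002, 0.087]
wrist_force: [0.0, -0.3, -0.1]
width: 0.0647
finger_force: 0.0
```

```bash
python3 -c "
from h import *
a=robot.snapshot('top')[110:280,130:440]
cv2.imwrite('pics/f11.png',cv2.convertScaleAbs(cv2.resize(a,None,fx=2.5,fy=2.5,interpolation=2),alpha=1.4))"
```

```text
(no output)
```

View pics/f11.png

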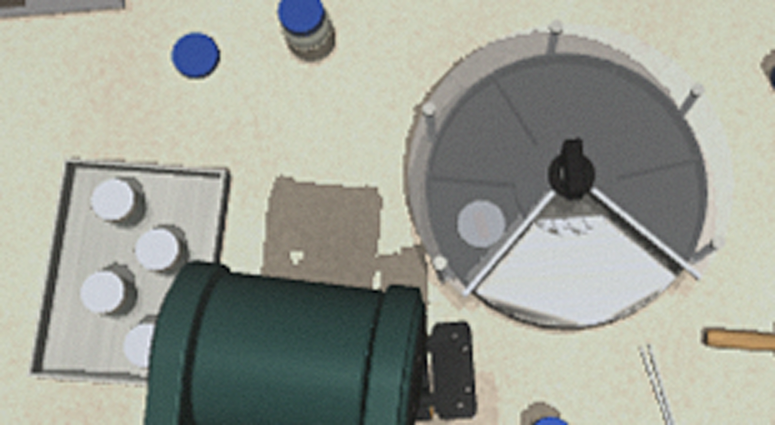

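The blank fills the window squarely around (580,265), the dish is in its compartment at (481,223), and four pots stand in the tray, the last partly hidden by the arm at (143,345). I'm handing it in.

```bash
python3 -c "
from bench import robot
print(robot.close_job())"
```

```text
the job is handed in; nothing more can be done
None
```

I moved all four pots into the tray (three confirmed upright in the last picture, the fourth partly hidden behind the arm), left the dish in its compartment with the solid wedge squarely under the window, and handed the job in at about 53 s without getting a verdict back; while I tested the grip on the first pot, each finger briefly pressed 30 N, above your 25 N guide, so the other three were held at about 15 N.

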